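# Start the clock and cue the agitation

## Robot

A 6-joint arm with a two-finger parallel gripper is mounted at the origin on the work surface. World frame = base frame: x ahead of the robot, y to its left, z up, the work surface at z = 0. Lengths are in m, angles in rad, forces in N, time in s.
With the tool pointing down it reaches from about 0.3 to 0.775 m from the base axis. Payload 14.6 kg.
Tool frame: the origin (TCP) lies at the very end of the fingers, on their centre line; the grasp point (between the pads) lies 19 mm behind it (pinch_z is the distance from the TCP to the grasp point, in m); z points along the fingers, y is the direction in which the jaws open and shut (so a half turn about z gives the same grasp; the last joint's range is limited). The gripper opens to 94 mm and grips with 3 to 60 N. Pads are 16 mm wide; open, the fingers measure 119 mm over their backs; the gripper's body (75 mm by 177 mm) begins 78 mm behind the grasp point.
Start: joints at [-1.246, 0.3, 1.521, -0, 1.321, -0.067], TCP at [0.21, -0.508, 0.205] pointing down, gripper open.
Joint ranges: [-3.03, 3.03], [-0.79, 2.21], [0.23, 2.52], [-1.04, 4.18], [0, 3.07], [-2.55, 2.55]. Speed limits (rad/s): [2.22, 2.22, 2.57, 3.14, 3.14, 3.14].

## Interface

Orientations are given as [roll, pitch, yaw] about the fixed x, y, z axes, in that order (R = Rz(yaw) Ry(pitch) Rx(roll)).
In Python, from station import get_obs, camera, hand_in, pinch_z gives the robot as it stands.
- The arm moves only by the tool servo_tool, never from a script. Its argument "moves" is a list that holds one entry, the list of rows, each a list of 7 numbers: the turn, a rotation vector about the tool's x, y, z normalised to -1 to 1, where 1 is pi/2 rad, then the shift along the tool's x, y, z normalised to -1 to 1, where 1 is 500 mm, then the closure, from 0 (fully open) to 1 (shut). In form: [[[rx, ry, rz, x, y, z, hand], ...]]. A call has 1 to 12 rows; each row is the pose to reach, as a shift and turn from the pose measured when the call began, along the tool's axes at that moment; what a row does not reach only later rows make up. A row lasts 1/12 s, in which the tool goes at most 41.7 mm and 7.16 degrees, less where a joint would pass 70% of its speed; a pose out of reach is approached as far as the arm can. A call with a number of a shift or a turn outside -1 to 1 is refused whole. A call with a gripper value outside its range is refused whole. The fingers move at their own pace and stop on an object; "squeeze" is the grip in N (left out, the last holds). Time passes only in rows, so rows that repeat a pose let the fingers close. It gives the time, the measured TCP pose, the force and the opening at its end, in the units of the state.
- get_obs(): the state, without advancing time (a new reading comes with each control period).
- camera(name): name is "scene" or "top" or "wrist"; returns a dict with "color" (384x512x3 uint8, red, green, blue), "intrinsics" (3x3 intrinsics, pixels), "rvec" (rotation vector, rad) and "tvec" (3), from world to camera coordinates, as OpenCV has them. Camera axes: x right, y down, z forward; pixel columns grow to the right and rows downward; lengths in m; the calibration is good to about 2 mm. A picture is of the moment at which its call begins. There is no depth.
- hand_in(): hands the job in, once; it reports no verdict.
The state is a dict: "time_s": time; "qpos": joint angles; "joint_vel": joint speeds; "tau": joint torques, N m; "ee_pos": TCP position; "eef_rot": TCP orientation; "force": force on the tool from outside, world axes, zero at the start; "moment": the same for the moment, N m; "grip_width": finger opening in m.
Only numpy, scipy, OpenCV 4.12 (cv2) and the standard library are available. Lean on these libraries where they do the work, as an engineer would, in place of code of your own. Each camera call takes 0.05 s, during which the arm holds its last target.

## Task

The film and the developer are in the black tank that has its twist cap on: start the clock by pressing the orange button of the aluminium timer fully down and letting it come back up, then give me the cue to start agitating by pointing with the fingertips at the middle of that tank's cap from just above, within about 4 cm and without touching the tank, for a good two seconds. Do not point at the open tank, which is only drying. Afterwards draw the hand at least 20 cm away from the cap so that I can pick the tank up; press gently, grip nothing, and leave everything standing where it is.

Things in the scene. Friction and masses are not known exactly. Their poses are not given: they have to be found in the camera images.
- tank_capped: Film developing tank, closed and filled (about 0.75 kg), standing loose and upright. Black body 86 mm across at the foot and 92 mm higher up, black ribbed screw lid 100 mm across from 100 to 120 mm height that narrows to 68 mm at 130 mm, and on it a grey ribbed twist cap 58 mm across with a thin white bar mark across its top; 146 mm high in all. Origin: centre of the underside, z up.
- cap_top (a point): The middle of the top of the grey twist cap of the capped tank, 146 mm above the surface. This is what is to be pointed at.
- tank_open: The same black tank without lid and cap, empty and open at the top (a black cup 86 mm across at the foot, 96 mm at the mouth, 104 mm high, 3 mm wall), loose and light (0.15 kg). Origin: centre of the underside, z up. It may stand in any of the places where the capped tank or the timer may stand.
- open_mouth (a point): Centre of the mouth of the open tank, level with its rim, 104 mm above the surface.
- timer: Table timer, bare aluminium, 88 mm deep (its x) and 92 mm wide (its y), loose, about 0.35 kg, on rubber feet. Its rear half is a block 50 mm high with the button on top; its front half slopes down towards its own -x and bears a blank greenish display. Origin: below the middle, on the surface; z up. The button's axis is vertical and lies 19 mm along the timer's own +x from the origin.
- button_top (a point): Centre of the top of the timer's round orange button, 32 mm across, flat on top; it stands 12 mm proud of the block, 62 mm above the surface when up, and moves down with the button.
- timer_button (a joint): Travel of the timer's button in m: 0 when up, 0.005 when fully down. A spring raises it again: it takes about 1.5 N to start it and 5 N to bring it fully down, where it meets a hard stop.
- reel_small: Bystander: stainless wire film reel standing on its end, 80 mm across, 42 mm high, loose. Origin: centre of the underside.
- reel_wide: Bystander: stainless wire film reel standing on its end, 80 mm across, 67 mm high, loose. Origin: centre of the underside.
- canister_stack: Bystander: three clear canisters screwed into one column with a white lid, 62 mm across, 138 mm high, loose. Origin: centre of the underside.
- funnel: Bystander: red silicone funnel standing mouth down, 92 mm across at the foot, spout up, 90 mm high, loose. Origin: centre of the underside.
Mind the look-alikes: they are no part of the job. What is shaped like the tank_capped but blue or green is not meant.

How it is judged:
By the outcome, as a careful person would: the job done as asked, in the order asked, and still so for the second after the job is handed in, with the robot touching nothing.
It also fails if it takes over 45 s, if anything falls off the work surface, if the arm or the gripper's body presses on something with over 40 N, if the wrist force passes 120 N, or if a joint passes its speed limit or range.

## Working session

There is one attempt and no reset: what is moved stays moved. The work goes in short steps, Python scripts to look and compute and a tool call to move; the robot and the scene stay as the last step left them, time stands still between calls to the robot, and variables do not carry over. Pictures are saved under pics/ and viewed, and the job is handed in when it is done.

Besides the shell and the picture viewer there is one more tool, called as name(argument=value, ...), one argument or row to a line, values as JSON. servo_tool: Moves the arm, as the interface text tells. Scaled input: -1 to 1 covers 500 mm each way for a shift and pi/2 rad each way for a turn. Its arguments: {"type":"object","properties":{"moves":{"type":"array"},"squeeze":{"type":"number"}},"required":["moves"]}

```bash
mkdir -p pics; ls; python3 - <<'E'
from station import get_obs,camera,pinch_z
import cv2,numpy as np
o=get_obs();print({k:np.round(v,4) for k,v in o.items()},pinch_z)
for n in("scene","top","wrist"):
    c=camera(n);cv2.imwrite(f"pics/{n}0.png",cv2.cvtColor(c["color"],cv2.COLOR_RGB2BGR))
    R=cv2.Rodrigues(np.array(c["rvec"]))[0];print(n,np.round(c["intrinsics"],1).tolist(),np.round(-R.T@np.array(c["tvec"]).ravel(),3),np.round(R,3).tolist())
E
```

```text
pics
{'time_s': np.float64(0.0), 'qpos': array([-1.2456,  0.3004,  1.5216, -0.    ,  1.3207, -0.0666]), 'joint_vel': array([ 0.0012,  0.0012, -0.001 , -0.0001, -0.0003,  0.0009]), 'tau': array([ 3.00000e-04, -5.31801e+01, -3.52740e+01,  7.09000e-02,
        2.44000e-02, -1.00000e-04]), 'ee_pos': array([ 0.2099, -0.5081,  0.2049]), 'eef_rot': array([-3.1405e+00, -1.0000e-04,  3.9180e-01]), 'force': array([-0.2769, -0.1571, -0.0363]), 'moment': array([ 0.0251, -0.0074,  0.0304]), 'grip_width': np.float64(0.0942)} 0.0188
scene [[358.8, 0.0, 254.2], [0.0, 358.8, 194.8], [0.0, 0.0, 1.0]] [0.893 0.281 0.779] [[-0.745, 0.667, 0.009], [0.547, 0.618, -0.565], [-0.383, -0.416, -0.825]]
top [[494.6, 0.0, 253.5], [0.0, 494.6, 192.0], [0.0, 0.0, 1.0]] [ 0.383 -0.037  1.367] [[-0.03, -0.999, 0.018], [-0.987, 0.026, -0.157], [0.156, -0.022, -0.987]]
wrist [[289.3, 0.0, 251.3], [0.0, 289.3, 189.8], [0.0, 0.0, 1.0]] [ 0.285 -0.479  0.384] [[0.383, -0.924, -0.001], [-0.887, -0.368, 0.278], [-0.258, -0.105, -0.96]]
```

View pics/top0.png

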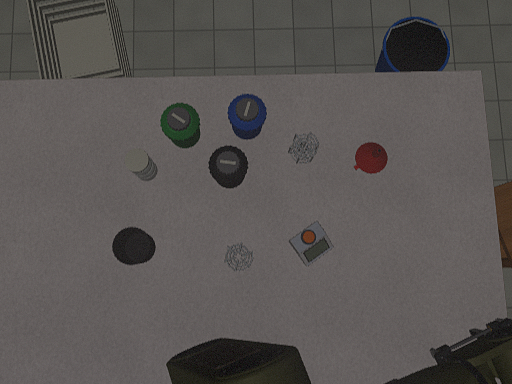

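View pics/scene0.png

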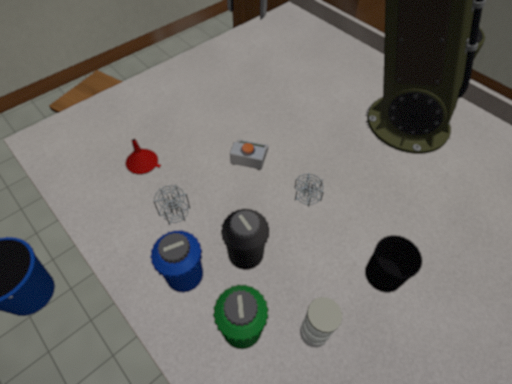

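View pics/wrist0.png

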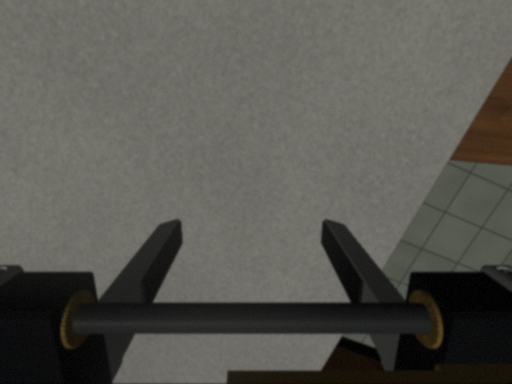

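Top view: the capped black tank's cap is at about (228,162), with look-alikes in blue at (247,110) and green at (180,120). The open tank is at (133,245) and the orange button at (308,237). The scene view agrees, with the cap at (245,224) and the button at (248,149). Next I measure both.

```bash
cat > h.py <<'E'
import cv2,numpy as np
from station import get_obs,camera
def pix(c,P):
    return cv2.projectPoints(np.array([P],float),np.array(c["rvec"],float),np.array(c["tvec"],float),np.array(c["intrinsics"]),None)[0].ravel()
def ray(c,u,v,z):
    R=cv2.Rodrigues(np.array(c["rvec"]))[0];o=-R.T@np.array(c["tvec"]).ravel()
    d=R.T@np.linalg.inv(np.array(c["intrinsics"]))@np.array([u,v,1.]);return o+d*(z-o[2])/d[2]
def orange(c):
    h=cv2.cvtColor(c["color"],cv2.COLOR_RGB2HSV);return cv2.inRange(h,(5,120,60),(18,255,255))
def comps(m,amin):
    n,l,s,ce=cv2.connectedComponentsWithStats(m);return [(s[i].tolist(),np.round(ce[i],1).tolist()) for i in range(1,n) if s[i,4]>=amin]
E
python3 - <<'E'
from h import *
for n,(u0,v0),(bu,bv) in(("top",(228,163),(308,237)),("scene",(245,224),(248,149))):
    c=camera(n);im=c["color"]
    for s,ce in comps(orange(c),15): 
        if abs(ce[0]-bu)<30 and abs(ce[1]-bv)<30: print(n,"btn",s,ce,ray(c,*ce,.060))
    h=cv2.cvtColor(im,cv2.COLOR_RGB2HSV)
    m=np.zeros(h.shape[:2],np.uint8);w=np.s_[v0-25:v0+26,u0-25:u0+26]
    m[w]=cv2.inRange(h,(0,0,45),(180,70,255))[w]
    for s,ce in comps(m,15): print(n,"cap",s,ce,ray(c,*ce,.146))
    cv2.imwrite(f"pics/{n}_z.png",cv2.resize(cv2.cvtColor(np.hstack([im[v0-35:v0+35,u0-35:u0+35],im[bv-35:bv+35,bu-35:bu+35]]),cv2.COLOR_RGB2BGR),None,fx=5,fy=5,interpolation=0))
E
```

```text
top btn [303, 231, 12, 12, 116] [308.4, 236.5] [ 0.46746933 -0.20853327  0.06      ]
top cap [203, 138, 51, 51, 1338] [227.7, 160.3] [ 0.65949563 -0.0022742   0.146     ]
top cap [216, 151, 24, 24, 428] [227.4, 162.2] [ 0.65461397 -0.00141367  0.146     ]
scene btn [242, 143, 11, 10, 84] [247.5, 147.7] [ 0.47037284 -0.20701448  0.06      ]
scene cap [220, 199, 51, 51, 1999] [247.2, 219.6] [ 0.65035847 -0.00206001  0.146     ]
```

```bash
cd pics; python3 -c "
import cv2,numpy as np
cv2.imwrite('z.png',np.vstack([cv2.resize(cv2.imread(n),(600,300)) for n in('top_z.png','scene_z.png')]))"
```

```text
(no output)
```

View pics/z.png

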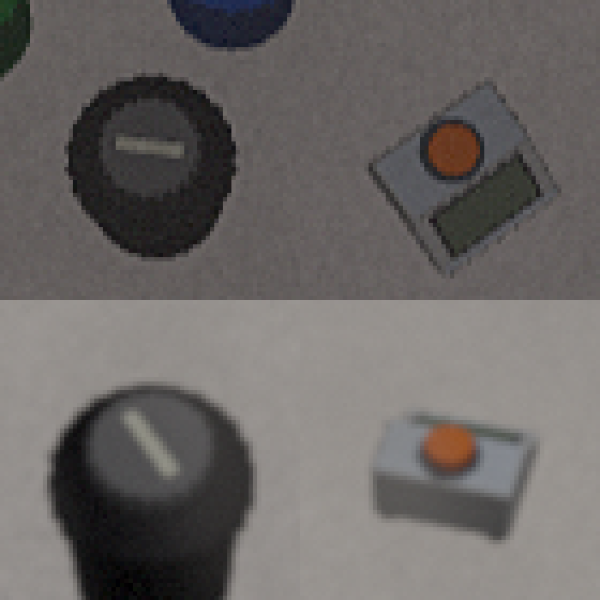

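```bash
cat >> h.py <<'E'
from scipy.spatial.transform import Rotation as Ro
def delta(P):
    o=get_obs();R=Ro.from_euler('xyz',o["eef_rot"]).as_matrix()
    print("t",round(float(o["time_s"]),2),"tcp",np.round(o["ee_pos"],4),"F",np.round(o["force"],2),"shift",np.round(R.T@(np.array(P)-o["ee_pos"])/.5,4))
E
python3 - <<'E'
from h import *
c=camera("scene");print(ray(c,245,222.4,.146));c=camera("top");print(ray(c,227.9,162.3,.146))
delta((.469,-.208,.12))
E
```

```text
[ 6.58042070e-01 -7.34318858e-05  1.46000000e-01]
[ 0.65432398 -0.00266774  0.146     ]
t 0.35 tcp [ 0.21   -0.5083  0.2053] F [ 0.5  -0.15  0.51] shift [ 0.7081 -0.3572  0.1707]
```

servo_tool(
  moves=[
    [[0,0,0,0.04,-0.02,0.01,1],[0,0,0,0.1,-0.05,0.025,1],[0,0,0,0.17,-0.086,0.04,1],[0,0,0,0.24,-0.121,0.058,1],[0,0,0,0.31,-0.156,0.075,1],[0,0,0,0.38,-0.192,0.092,1],[0,0,0,0.45,-0.227,0.108,1],[0,0,0,0.52,-0.262,0.125,1],[0,0,0,0.59,-0.298,0.142,1],[0,0,0,0.65,-0.328,0.157,1],[0,0,0,0.69,-0.348,0.166,1],[0,0,0,0.708,-0.357,0.171,1]],
  ],
)

```text
time_s: 1.35
ee_pos: [0.4702, -0.2058, 0.1192]
eef_rot: [-3.141, 0.0, 0.394]
force: [-0.3, -0.9, -0.8]
grip_width: 0.0173
```

```bash
python3 - <<'E'
from h import *
delta((.469,-.208,.075))
ims=[]
for n in("wrist","scene"):
    c=camera(n);o=get_obs()
    for s,ce in comps(orange(c),15): print(n,s,ce,ray(c,*ce,.060))
    print("tcp px",pix(c,o["ee_pos"]),"btn px",pix(c,(.469,-.208,.062)))
    ims.append(cv2.cvtColor(c["color"],cv2.COLOR_RGB2BGR))
cv2.imwrite("pics/a.png",cv2.resize(np.hstack(ims),(800,300)))
E
```

```text
t 1.35 tcp [ 0.4702 -0.2058  0.1192] F [-0.31 -0.91 -0.78] shift [-0.0039  0.0032  0.0884]
wrist [237, 189, 37, 34, 991] [254.6, 205.3] [ 0.46908709 -0.21037935  0.06      ]
tcp px [249.9236672  230.33722346] btn px [252.04185323 205.14855305]
scene [197, 0, 35, 20, 265] [213.9, 9.4] [ 0.10868457 -0.81040573  0.06      ]
scene [355, 0, 50, 36, 1164] [380.2, 13.3] [-0.34401863 -0.38234148  0.06      ]
scene [0, 33, 155, 79, 2983] [77.2, 78.0] [ 0.67683664 -0.77333437  0.06      ]
scene [242, 143, 11, 10, 84] [247.5, 147.7] [ 0.47037284 -0.20701448  0.06      ]
tcp px [247.60236826 131.62996501] btn px [247.63866572 146.73130628]
```

View pics/a.png

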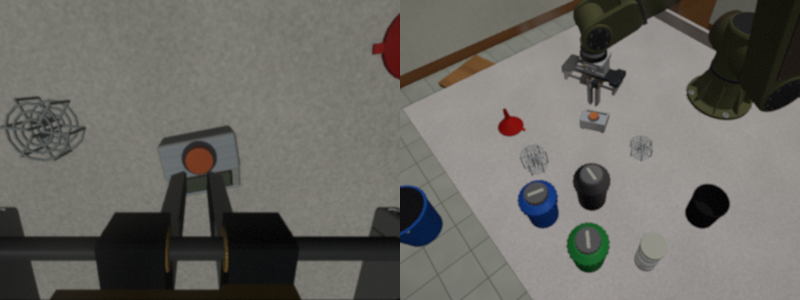

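The wrist view shows the button at (254.6,205.3), which casts to (0.469,-0.210) and agrees with the other views. The fingers are still closing above it. I go down to just over the button.

servo_tool(
  moves=[
    [[0,0,0,-0.004,0.005,0.03,1],[0,0,0,-0.004,0.005,0.06,1],[0,0,0,-0.004,0.005,0.08,1],[0,0,0,-0.004,0.005,0.09,1],[0,0,0,-0.004,0.005,0.09,1],[0,0,0,-0.004,0.005,0.09,1]],
  ],
)

```text
time_s: 1.95
ee_pos: [0.4683, -0.2109, 0.0749]
eef_rot: [-3.141, 0.0, 0.393]
force: [0.5, -0.3, 0.5]
grip_width: 0.0003
```

```bash
python3 - <<'E'
from h import *
delta((.469,-.209,.058))
E
```

```text
t 1.95 tcp [ 0.4683 -0.2109  0.0749] F [ 0.53 -0.32  0.47] shift [ 0.0027 -0.0029  0.0339]
```

servo_tool(
  moves=[
    [[0,0,0,0.002,-0.002,0.012,1],[0,0,0,0.002,-0.002,0.022,1],[0,0,0,0.002,-0.002,0.026,1],[0,0,0,0.002,-0.002,0.029,1],[0,0,0,0.002,-0.002,0.029,1]],
  ],
)

```text
time_s: 2.37
ee_pos: [0.4689, -0.2095, 0.0603]
eef_rot: [-3.141, 0.0, 0.393]
force: [-0.8, 0.7, 2.6]
grip_width: 0.0003
```

Contact is at 2.6 N. I continue in small steps.

servo_tool(
  moves=[
    [[0,0,0,0,0,0.002,1],[0,0,0,0,0,0.004,1],[0,0,0,0,0,0.004,1]],
  ],
)

```text
time_s: 2.62
ee_pos: [0.4689, -0.2096, 0.0583]
eef_rot: [-3.141, 0.0, 0.393]
force: [-1.9, 1.2, 3.4]
grip_width: 0.0004
```

servo_tool(
  moves=[
    [[0,0,0,0,0,0.002,1],[0,0,0,0,0,0.0035,1],[0,0,0,0,0,0.0035,1]],
  ],
)

```text
time_s: 2.87
ee_pos: [0.469, -0.2096, 0.0571]
eef_rot: [-3.141, 0.0, 0.393]
force: [-4.1, 1.4, 9.6]
grip_width: 0.0001
```

servo_tool(
  moves=[
    [[0,0,0,0,0,0.001,1],[0,0,0,0,0,0.001,1]],
  ],
)

```text
time_s: 3.03
ee_pos: [0.469, -0.2096, 0.0571]
eef_rot: [-3.141, 0.0, 0.393]
force: [-3.8, 1.9, 10.9]
grip_width: 0.0002
```

The force rises at constant height, so the button is on its stop at about 11 N. I lift straight up.

servo_tool(
  moves=[
    [[0,0,0,0,0,-0.006,1],[0,0,0,0,0,-0.02,1],[0,0,0,0,0,-0.06,1],[0,0,0,0,0,-0.13,1],[0,0,0,0,0,-0.2,1],[0,0,0,0,0,-0.27,1],[0,0,0,0,0,-0.31,1],[0,0,0,0,0,-0.33,1],[0,0,0,0,0,-0.33,1]],
  ],
)

```text
time_s: 3.78
ee_pos: [0.4696, -0.2098, 0.2239]
eef_rot: [3.139, -0.002, 0.394]
force: [-0.9, 0.2, -1.0]
grip_width: 0.0004
```

```bash
python3 - <<'E'
from h import *
c=camera("scene")
for s,ce in comps(orange(c),15): 
    if abs(ce[0]-248)<30 and abs(ce[1]-149)<30:print(s,ce,ray(c,*ce,.060))
delta((.656,-.001,.24))
cv2.imwrite("pics/b.png",cv2.cvtColor(c["color"],cv2.COLOR_RGB2BGR))
E
```

```text
[242, 143, 11, 10, 85] [247.6, 147.8] [ 0.47040718 -0.20657083  0.06      ]
t 3.83 tcp [ 0.4691 -0.2096  0.222 ] F [ 0.16  0.97 -1.06] shift [ 0.5052 -0.242  -0.036 ]
```

View pics/b.png

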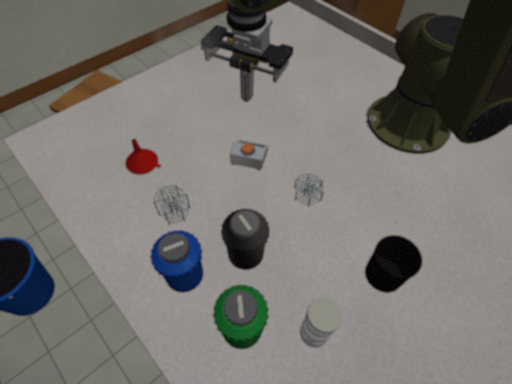

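The timer has not moved and its button is back up, at (247.6,147.8) as before. I move over the black capped tank.

servo_tool(
  moves=[
    [[0,0,0,0.03,-0.014,-0.01,1],[0,0,0,0.09,-0.043,-0.02,1],[0,0,0,0.16,-0.077,-0.036,1],[0,0,0,0.23,-0.11,-0.036,1],[0,0,0,0.3,-0.144,-0.036,1],[0,0,0,0.37,-0.177,-0.036,1],[0,0,0,0.43,-0.206,-0.036,1],[0,0,0,0.48,-0.23,-0.036,1],[0,0,0,0.505,-0.242,-0.036,1],[0,0,0,0.505,-0.242,-0.036,1],[0,0,0,0.505,-0.242,-0.036,1]],
  ],
)

```text
time_s: 4.75
ee_pos: [0.6555, -0.0008, 0.2373]
eef_rot: [-3.14, 0.003, 0.394]
force: [-1.1, 0.3, 0.7]
grip_width: 0.0005
```

```bash
python3 - <<'E'
from h import *
ims=[]
for n in("wrist","scene"):
    c=camera(n);print(n,"tcp px",pix(c,get_obs()["ee_pos"]),"cap px",pix(c,(.656,-.001,.146)))
    ims.append(cv2.cvtColor(c["color"],cv2.COLOR_RGB2BGR))
cv2.imwrite("pics/c.png",cv2.resize(np.hstack(ims),(800,300)))
cv2.imwrite("pics/c_wrist.png",ims[0])
delta((.656,-.001,.166))
E
```

```text
wrist tcp px [250.64010831 231.54562188] cap px [250.89718838 191.04754445]
scene tcp px [244.92063649 195.33753492] cap px [245.45809806 221.52590419]
t 4.85 tcp [ 0.6553 -0.0018  0.2388] F [ 0.52 -0.08  0.01] shift [ 0.0022 -0.0009  0.1457]
```

View pics/c_wrist.png

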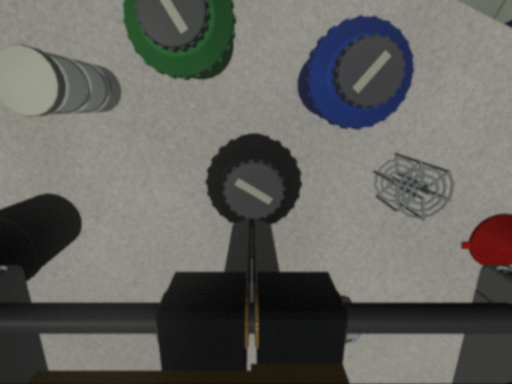

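View pics/c.png

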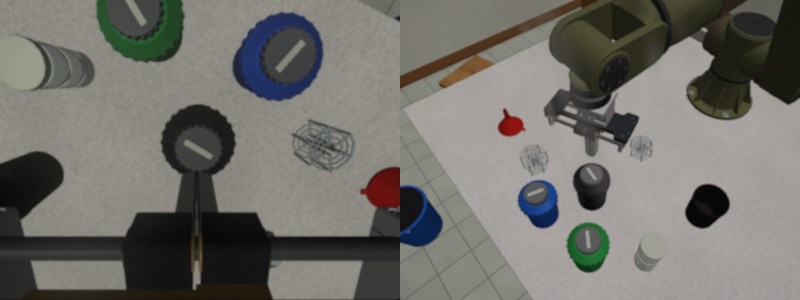

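The wrist view shows the white bar at (254,191) against a predicted (251,191), so the aim is within 3 mm. I descend to about 2 cm above the cap and hold.

servo_tool(
  moves=[
    [[0,0,0,0.002,0.001,0.04,1],[0,0,0,0.002,0.001,0.08,1],[0,0,0,0.002,0.001,0.11,1],[0,0,0,0.002,0.001,0.13,1],[0,0,0,0.002,0.001,0.144,1],[0,0,0,0.002,0.001,0.144,1],[0,0,0,0.002,0.001,0.144,1]],
  ],
)

```text
time_s: 5.43
ee_pos: [0.6563, -0.0022, 0.1674]
eef_rot: [-3.141, 0.001, 0.392]
force: [0.7, -0.5, 1.4]
grip_width: 0.0006
```

servo_tool(
  moves=[
    [[0,0,0,0,0,0,1],[0,0,0,0,0,0,1],[0,0,0,0,0,0,1],[0,0,0,0,0,0,1],[0,0,0,0,0,0,1],[0,0,0,0,0,0,1],[0,0,0,0,0,0,1],[0,0,0,0,0,0,1],[0,0,0,0,0,0,1],[0,0,0,0,0,0,1],[0,0,0,0,0,0,1],[0,0,0,0,0,0,1]],
  ],
)

```text
time_s: 6.43
ee_pos: [0.6563, -0.0022, 0.1674]
eef_rot: [-3.141, 0.001, 0.392]
force: [1.3, -0.6, -0.3]
grip_width: 0.0006
```

```bash
python3 - <<'E'
from h import *
c=camera("scene");cv2.imwrite("pics/d.png",cv2.resize(cv2.cvtColor(c["color"][90:290,130:370],cv2.COLOR_RGB2BGR),None,fx=3,fy=3))
delta((.656,-.001,.166))
E
```

```text
t 6.48 tcp [ 0.6563 -0.0023  0.1674] F [ 1.   -1.05  0.3 ] shift [ 0.0003 -0.0026  0.0028]
```

View pics/d.png

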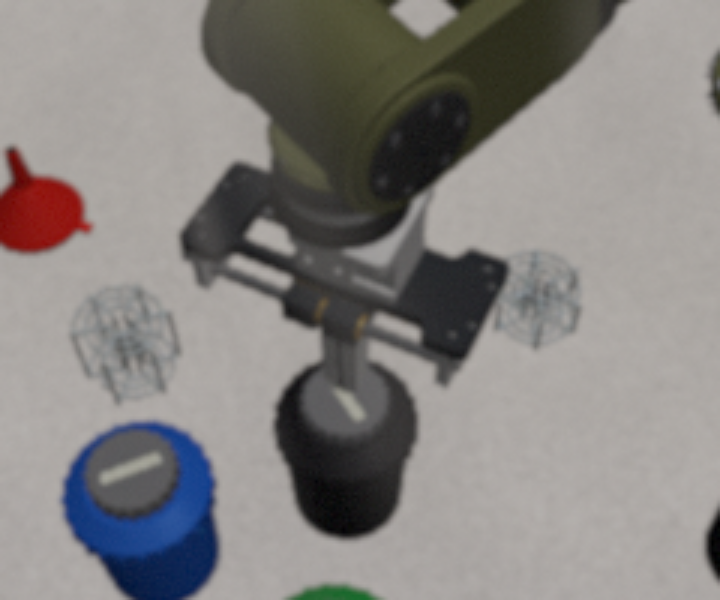

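The picture shows the fingertips just above the cap's middle, near (350,390), with the tank standing undisturbed. I hold two more seconds.

servo_tool(
  moves=[
    [[0,0,0,0,0,0,1],[0,0,0,0,0,0,1],[0,0,0,0,0,0,1],[0,0,0,0,0,0,1],[0,0,0,0,0,0,1],[0,0,0,0,0,0,1],[0,0,0,0,0,0,1],[0,0,0,0,0,0,1],[0,0,0,0,0,0,1],[0,0,0,0,0,0,1],[0,0,0,0,0,0,1],[0,0,0,0,0,0,1]],
  ],
)

```text
time_s: 7.48
ee_pos: [0.6563, -0.0022, 0.1674]
eef_rot: [-3.141, 0.001, 0.392]
force: [-0.3, 0.3, 0.4]
grip_width: 0.0007
```

servo_tool(
  moves=[
    [[0,0,0,0,0,0,1],[0,0,0,0,0,0,1],[0,0,0,0,0,0,1],[0,0,0,0,0,0,1],[0,0,0,0,0,0,1],[0,0,0,0,0,0,1],[0,0,0,0,0,0,1],[0,0,0,0,0,0,1],[0,0,0,0,0,0,1],[0,0,0,0,0,0,1],[0,0,0,0,0,0,1],[0,0,0,0,0,0,1]],
  ],
)

```text
time_s: 8.48
ee_pos: [0.6564, -0.0022, 0.1674]
eef_rot: [-3.141, 0.001, 0.392]
force: [1.5, -0.9, 0.2]
grip_width: 0.0004
```

```bash
python3 - <<'E'
from h import *
delta((.656,-.001,.24))
delta((.38,-.27,.32))
E
```

```text
t 8.48 tcp [ 0.6564 -0.0022  0.1674] F [ 1.47 -0.9   0.16] shift [ 0.0002 -0.0026 -0.1452]
t 8.48 tcp [ 0.6564 -0.0022  0.1674] F [ 1.47 -0.9   0.16] shift [-0.7158  0.2834 -0.3046]
```

servo_tool(
  moves=[
    [[0,0,0,0,0,-0.03,1],[0,0,0,0,0,-0.1,1],[0,0,0,0,0,-0.17,1],[0,0,0,-0.04,0.016,-0.22,1],[0,0,0,-0.1,0.04,-0.26,1],[0,0,0,-0.17,0.067,-0.28,1],[0,0,0,-0.24,0.095,-0.3,1],[0,0,0,-0.31,0.123,-0.3,1],[0,0,0,-0.38,0.15,-0.3,1],[0,0,0,-0.45,0.178,-0.3,1],[0,0,0,-0.52,0.206,-0.3,1],[0,0,0,-0.57,0.226,-0.3,1]],
  ],
)

```text
time_s: 9.48
ee_pos: [0.4343, -0.2171, 0.318]
eef_rot: [3.141, 0.001, 0.392]
force: [1.5, 0.1, 0.6]
grip_width: 0.0006
```

servo_tool(
  moves=[
    [[0,0,0,-0.05,0.02,0,1],[0,0,0,-0.09,0.036,0,1],[0,0,0,-0.11,0.044,0,1],[0,0,0,-0.11,0.044,0,1],[0,0,0,-0.11,0.044,0,1],[0,0,0,-0.11,0.044,0,1]],
  ],
)

```text
time_s: 9.98
ee_pos: [0.3926, -0.2578, 0.318]
eef_rot: [3.141, 0.001, 0.392]
force: [-0.3, -0.1, -0.6]
grip_width: 0.0007
```

```bash
python3 - <<'E'
from h import *
ims=[]
for n in("top","scene"):
    c=camera(n);ims.append(cv2.cvtColor(c["color"],cv2.COLOR_RGB2BGR))
    a=cv2.imread(f"pics/{n}0.png");d=cv2.absdiff(a,ims[-1]).max(2)
    for nm,P in(("cap",(.656,-.001,.12)),("btn",(.469,-.208,.05))):
        u,v=pix(c,P).astype(int);print(n,nm,"mean diff",d[v-20:v+20,u-20:u+20].mean())
cv2.imwrite("pics/e.png",cv2.resize(np.hstack(ims),(800,300)))
o=get_obs();print(o["time_s"],np.round(o["joint_vel"],3),np.linalg.norm(o["ee_pos"]-np.array([.656,-.001,.146])))
E
```

```text
top cap mean diff 7.226875
top btn mean diff 8.06625
scene cap mean diff 2.705625
scene btn mean diff 2.045
10.0833 [-0.003 -0.001  0.001 -0.    -0.001 -0.005] 0.40596037538452895
```

View pics/e.png

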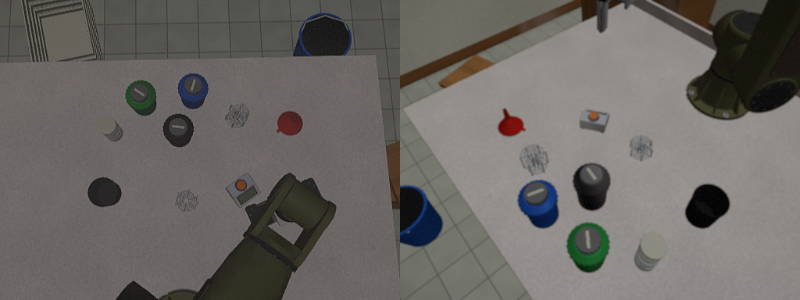

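Everything stands where it was: the tank at (178,127) and the timer at (242,188) in the left half, with the hand 0.41 m from the cap and at rest.

```bash
python3 -c "
from station import hand_in
print(hand_in())"
```

```text
the job is handed in; nothing more can be done
None
```

The job is done as asked and handed in at about 10 s of the 45 s allowed; the hand-in reported no verdict.

- **Timer:** I pressed the orange button with closed fingertips. At about 57 mm height the force reached about 11 N and the button went no further, so it was on its stop. I then lifted straight off. Afterwards the button looked the same as before the press in the scene view, so it came back up and the timer had not shifted.
- **Cue:** I held the fingertips about 21 mm above the middle of the black capped tank's cap for just over 3 s. The aim was within about 3 mm sideways, and the force readings showed no contact.
- **Retreat:** The hand now rests about 0.41 m from the cap, touching nothing.

**Last checks:** The final scene picture matched the first around the tank and the timer, and nothing else looked moved in either view. The camera views disagreed by 2–4 mm on the button and cap positions, which was small enough not to matter. About 4 N of sideways force showed during the press, but the timer stayed put. The top picture differed a little more from its first one (mean 7–8 grey levels, against 2–3 in the scene picture). I did not look into why; nothing appeared out of place.

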